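# Tip the print tote to its spout corner and hold it

## Task

Take the parts tote by its rim and gently tip it up so that all five loose prints slide down together into the corner with the blue pour spout, with that corner resting on the bench. Finish while still holding the tote tipped like that in the gripper, so that I can lift the prints out with the tongs. Do not spill a print, and leave the wash bottle, the tongs and the jar where they are.

Things in the scene. Friction and masses are not known exactly. Their poses are not given: they have to be found in the camera images.
- tote: Loose translucent plastic tote flat on the bench, open at the top, 260 x 180 mm over the walls, 70 mm high, about 0.3 kg. Origin: centre of its underside; x along its length, y along its width, z up. Walls and floor 4 mm. A rim 10 mm wide, 12 mm high runs round the top, flush inside, 6 mm proud outside (+y side: y 86 to 96 mm, z 58 to 70 mm): pinch it across, from above.
- spout_corner (a point): Inside corner of the tote floor under the blue pour spout, at (-126, -86, 4) mm in the tote frame: where the prints must gather. The outside corner to pivot on is (-130, -90, 0) mm. The spout reaches about 30 mm out from the corner and 18 mm above the rim. At the start it is on the robot's side of the tote, straight towards the robot or up to 45 degrees left or right of that. The tote's underside grips the bench well.
- lift_corner (a point): Top of the rim at the corner diagonally opposite the spout, (130, 90, 70) mm in the tote frame. At the start no print lies within 60 mm of it, nor within 35 mm of the walls beside it for 60 mm along: room for a finger inside.
- bushing: Amber printed ring, 26 mm across, 16 mm hole, 12 mm high, 10 g, loose on the tote floor. Origin at its centre.
- gear: Dark grey printed gear, 28 mm across, 11 mm high with its hub, 11 g, loose on the tote floor. Origin on its axis, half-way up.
- bracket: Dark grey printed L-bracket, 24 x 18 mm foot and 18 mm high, 10 g, loose on the tote floor. Origin at the centre of its bounding box.
- clip: Amber printed U-clip, 24 x 16 mm and 16 mm high, 10 g, loose on the tote floor. Origin at the centre of its bounding box.
- knob: Amber printed knob, 26 mm flange with a 16 mm stem, 16 mm high, 11 g, loose on the tote floor. Origin on its axis, half-way up. The smooth prints start to slide on the tote floor at a tilt of about 7 to 10 degrees; along a wall into the corner they need 11 to 17, more where they hang on each other; 25 to 30, rocked a little if one hangs back, gathers them well.
- wash_bottle: White wash bottle with a red cap, 62 mm across, 142 mm to the top of the cap and 171 mm with its nozzle, standing on the bench to the robot's right of the tote. Origin: centre of its underside. To be left alone.
- tongs: Steel tongs with black tips, 230 x 65 x 12 mm, lying to the robot's left of the tote, tips away from the robot. Origin: underside, half-way along. To be left alone.
- jar: Small amber jar with a blue lid, 60 mm across, 65 mm high, standing on the bench to the robot's right of the tote. Origin: centre of its underside. To be left alone.

How it is judged (in metres and radians):
At the end, for the whole second after the job is handed in: Fingers hold the tote (over 1 N) tilted 16 to 51 degrees, at rest, spout corner on the bench (under 16 mm up), opposite rim corner over 120 mm up; all five prints still, in the tote, within 110 mm of the inside spout corner; bystanders moved under 20 mm and not propping the tote (angle between tote's own z axis and vertical between 0.28 and 0.9 rad and height (world z) of spout_corner below 0.016 m and height (world z) of lift_corner above 0.12 m and contact force between the fingers and tote above 1 N and linear speed of each of tote, bushing, gear, bracket, clip, knob below 0.03 m/s and angular speed of tote below 0.15 rad/s and distance between each of bushing, gear, bracket, clip, knob and spout_corner below 0.11 m and x of each of bushing, gear, bracket, clip, knob in the frame of tote above -0.13 m and y of each of bushing, gear, bracket, clip, knob in the frame of tote above -0.09 m and z of bushing in the frame of tote between 0 and 0.07 m and z of gear in the frame of tote between 0 and 0.07 m and z of bracket in the frame of tote between 0 and 0.07 m and z of clip in the frame of tote between 0 and 0.07 m and z of knob in the frame of tote between 0 and 0.07 m and distance of each of wash_bottle, tongs, jar from where it was at the start of the episode below 0.02 m and not (contact force between tote and wash_bottle above 0.3 N) and not (contact force between tote and tongs above 0.3 N) and not (contact force between tote and jar above 0.3 N)); the arm keeps its last pose, push and grip.
It fails at once if a bystander (wash bottle, tongs or jar) is moved by more than 20 mm (distance of any of wash_bottle, tongs, jar from where it was at the start of the episode above 0.02 m).
It fails at once if the wash bottle or the jar is tipped over (angle between any of wash_bottle, jar's own z axis and vertical above 0.4 rad).
It fails at once if a print is spilled out of the tote (x of any of bushing, gear, bracket, clip, knob in the frame of tote above 0.135 m or x of any of bushing, gear, bracket, clip, knob in the frame of tote below -0.135 m or y of any of bushing, gear, bracket, clip, knob in the frame of tote above 0.095 m or y of any of bushing, gear, bracket, clip, knob in the frame of tote below -0.095 m).
It fails at once if the tote is swung or dropped (faster than 0.4 m/s) (linear speed of tote above 0.4 m/s).
It also fails if it takes over 38 s, if anything falls off the work surface, if the arm or the gripper's body presses on something with over 40 N, if the wrist force passes 120 N, or if a joint passes its speed limit or range.

## Robot

A 7-joint arm with a two-finger parallel gripper is mounted at the origin on the work surface. World frame = base frame: x ahead of the robot, y to its left, z up, the work surface at z = 0. Lengths are in mm, angles in rad, forces in N, time in s.
With the tool pointing down it reaches from about 350 to 900 mm from the base axis. Payload 8.1 kg.
Tool frame: the origin (TCP) lies midway between the tips of the shut fingers; the grasp point (between the pads) lies grip_depth behind it (grip_depth is the distance from the TCP to the grasp point, in mm); z points along the fingers, y is the line along which they close (so a half turn about z gives the same grasp; the last joint's range is limited). The gripper opens to 85 mm and grips with 20 to 120 N. Pads are 22 mm wide; open, the fingers measure 114 mm over their backs; the gripper's body (76 mm by 85 mm) begins 54 mm behind the grasp point. The pads swing forward as they close: fully open they stand 13 mm farther back than shut.
Start: joints at [-1.343, 0.434, 0.025, 1.573, -0.012, 1.134, -0.075], TCP at [203.027, 591.119, 231.323] pointing down, gripper open.
Joint ranges: [-2.62, 2.62], [-0.44, 2.09], [-1.27, 1.32], [0.08, 2.57], [-1.32, 4.46], [0.12, 2], [-2.74, 2.74]. Speed limits (rad/s): [2.22, 2.22, 3.01, 3.01, 3.14, 3.14, 3.14].

## Interface

Orientations are given as a 3x3 rotation matrix whose columns are the frame's x, y, z axes.
In Python, from bench import * gives the robot as it stands. Calls block until the motion is done:
- move_pose(position, orientation): joint-space move of the TCP to a pose.
- servo_line(position, rot=None, vel=150): straight line of the TCP; rot=None keeps the orientation; vel is the mean speed in mm/s.
- movej(angles): joint-space move.
- open_jaws() and close(newtons=None): open the fingers fully, or close them until they stop; newtons is the grip in N (None keeps the last).
- pause(seconds).
- inverse_kinematics(position, orientation): joint angles nearest the present ones, or None.
- get_obs(): the state.
- snapshot(name): name is "scene" or "top"; returns the picture (400x640x3 uint8, red, green, blue); there is no depth.
- camera_model(name): a dict with "camera_matrix" (3x3 intrinsics, pixels), "dist_coeffs" ([k1, k2, p1, p2, k3] as OpenCV has them; the pictures are not rectified), "view" (4x4, takes a point from world to camera coordinates). Camera axes: x right, y down, z forward; pixel columns grow to the right and rows downward; lengths in mm; the calibration is good to about 2 mm. A picture is of the moment at which its call begins. camera_model takes no time and is no camera call.
A pose or a line that the arm cannot do raises MotionError and nothing moves.
- close_job(): hands the job in; it is judged then, once.
The state is a dict: "time": time; "joint_pos": joint angles; "joint_vel": joint speeds; "effort": joint torques, N m; "eef_pos": TCP position; "orientation": TCP orientation; "ft_force": force on the tool from outside, world axes, zero at the start; "moment": the same for the moment, N m; "grip_width": finger opening in mm; "gripper_force": force on a finger pad.
Only numpy, scipy, OpenCV 4.12 (cv2) and the standard library are available. Lean on these libraries where they do the work, as an engineer would, in place of code of your own. Each camera call takes 0.05 s, during which the arm holds its last target. There are 200 camera calls.

## Working session

There is one attempt and no reset: what is moved stays moved. The work goes in short steps, each a Python script; the robot and the scene stay as the last script left them, time stands still between calls to the robot, and variables do not carry over. Pictures are saved under pics/ and viewed, at most 10 in all, crops included, and the job is handed in when it is done.

```bash
mkdir -p pics; ls; python3 - <<'E'
from bench import *
import cv2
for n in("scene","top"):
    cv2.imwrite(f"pics/{n}0.png",snapshot(n)[:,:,::-1]); m=camera_model(n); print(n,m)
o=get_obs();print(o["time"],o["orientation"],o["grip_width"])
try: print(grip_depth)
except Exception as e: print(e)
E
```

```text
pics
scene {'camera_matrix': array([[477.63408508,   0.        , 319.57696475],
       [  0.        , 477.63408508, 204.22486822],
       [  0.        ,   0.        ,   1.        ]]), 'dist_coeffs': array([0.02369387, 0.        , 0.        , 0.        , 0.        ]), 'view': array([[-4.31409803e-01,  9.02149047e-01,  3.56071212e-03,
         2.32313994e+02],
       [ 7.59573426e-01,  3.65353692e-01, -5.38112340e-01,
        -4.02602092e+02],
       [-4.86758454e-01, -2.29442316e-01, -8.42865607e-01,
         1.43163728e+03],
       [ 0.00000000e+00,  0.00000000e+00,  0.00000000e+00,
         1.00000000e+00]])}
top {'camera_matrix': array([[432.54366569,   0.        , 322.84180585],
       [  0.        , 432.54366569, 204.99900648],
       [  0.        ,   0.        ,   1.        ]]), 'dist_coeffs': array([-0.09628346,  0.        ,  0.        ,  0.        ,  0.        ]), 'view': array([[-2.68371924e-02, -9.99577153e-01, -1.11928371e-02,
         9.13125431e+00],
       [-9.96548834e-01,  2.76323692e-02, -7.82743513e-02,
         5.61851979e+02],
       [ 7.85505379e-02,  9.05354491e-03, -9.96869022e-01,
         9.70773655e+02],
       [ 0.00000000e+00,  0.00000000e+00,  0.00000000e+00,
         1.00000000e+00]])}
0.1 [[-9.45738757e-01  3.24927856e-01 -3.03823441e-04]
 [ 3.24927964e-01  9.45737814e-01 -1.34360593e-03]
 [-1.49237678e-04 -1.36942093e-03 -9.99999051e-01]] 85.63095448483097
18.700000000000003
```

View pics/top0.png

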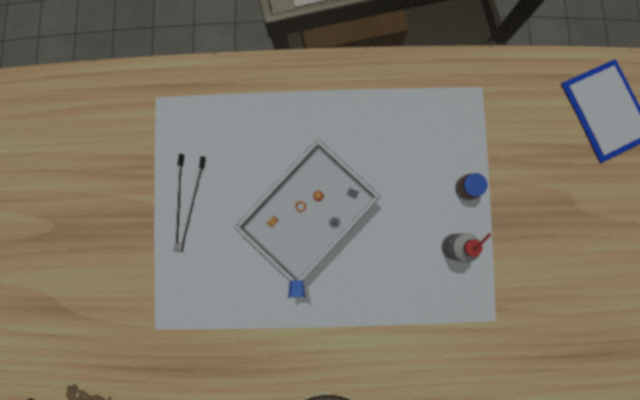

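View pics/scene0.png

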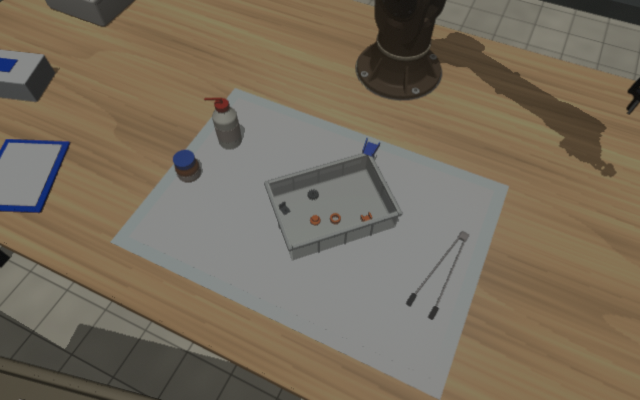

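The top view shows the tote rim with the spout corner near (298,283), the others at (378,197), (319,141) and (237,227). The tongs are on the left at (190,200), the jar at (473,187) and the bottle at (465,247). The scene view agrees. I'll refine the corners on enlarged crops.

```bash
python3 - <<'E'
import cv2
a=cv2.imread("pics/top0.png")[130:305,225:395];b=cv2.imread("pics/scene0.png")[145:265,255:415]
cv2.imwrite("pics/tc.png",cv2.resize(a,None,fx=3.4,fy=3.4,interpolation=cv2.INTER_CUBIC))
cv2.imwrite("pics/sc.png",cv2.resize(b,None,fx=5,fy=5,interpolation=cv2.INTER_CUBIC))
E
```

```text
(no output)
```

View pics/tc.png

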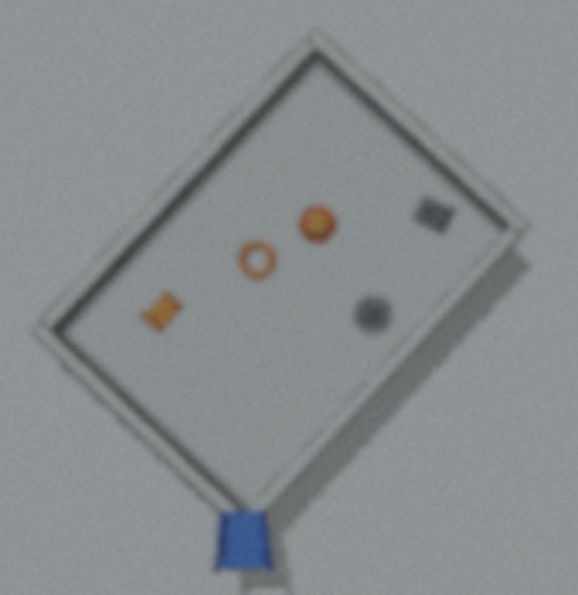

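View pics/sc.png

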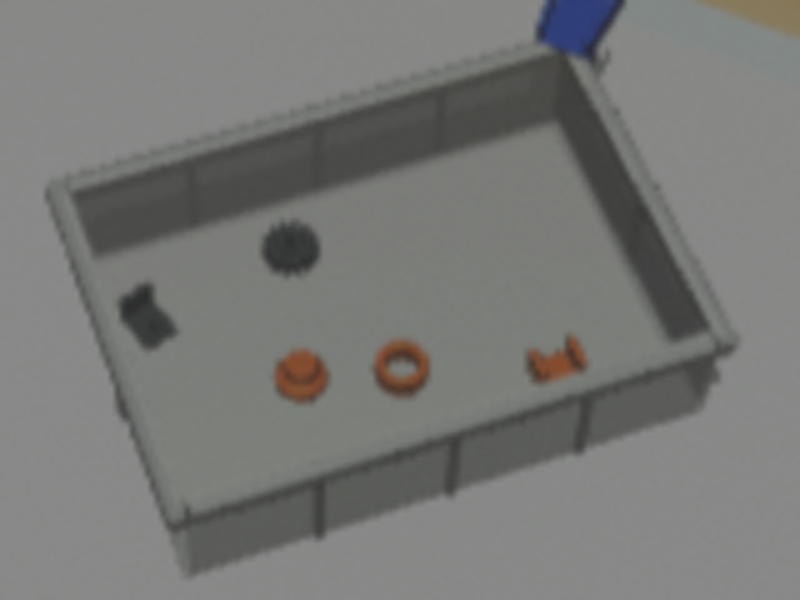

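The crops give the rim top corners: lift (316,30), right (530,228) and left (35,330) in the top crop, and (48,185), (737,343), (178,518) in the scene crop. Next I'll fit the tote pose and check IK along the tilt for both walls.

```bash
cat > h.py <<'E'
from bench import *
import numpy as np, cv2
from scipy.optimize import least_squares
from scipy.spatial.transform import Rotation as R
def proj(n,P):
    m=camera_model(n); V=np.array(m["view"])
    return cv2.projectPoints(np.float64(P).reshape(-1,1,3),cv2.Rodrigues(V[:3,:3])[0],V[:3,3],m["camera_matrix"],m["dist_coeffs"])[0][:,0]
PIV=np.array([-130,-90,0.])
def tote(p,ang=0,dirn=40):
    """tote pose (R,t), tilted by ang deg about the outside spout corner; dirn = downhill direction in tote frame, from -x to -y"""
    R0=R.from_euler('z',p[2]); a=np.radians(dirn)
    ax=np.array([np.sin(a),-np.cos(a),0])      # lifts the (+x,+y) side
    T=R0*R.from_rotvec(np.radians(ang)*ax)
    piv=R0.apply(PIV)+[p[0],p[1],0]
    return T,piv-T.apply(PIV)
def tcp(p,g,ang=0,dirn=40,dz=0):
    """g: (grasp point in tote, tool rotation in tote)"""
    T,t=tote(p,ang,dirn); Rt=(T*g[1]).as_matrix()
    return T.apply(g[0])+t+grip_depth*Rt[:,2]+[0,0,dz],Rt
def grasp(wall,flip,pos,z=64.):
    # tool z = -tote z; tool y across the wall
    y=np.array([0,1,0.] if wall=='y' else [1,0,0.])*flip; zt=np.array([0,0,-1.])
    M=np.column_stack([np.cross(y,zt),y,zt])
    return (np.array([pos,91,z]) if wall=='y' else np.array([131,pos,z])),R.from_matrix(M)
E
python3 - <<'E'
from h import *
import json
top=(np.array([[316,30],[530,228],[35,330]])+.5)/3.4-.5+[225,130]
sc=(np.array([[48,185],[737,343],[178,518]])+.5)/5-.5+[255,145]
PT=np.array([[136,96,70],[136,-96,70],[-136,96,70.]]); PS=np.array([[136,-96,70],[-136,96,70],[136,96,70.]])
def f(p):
    T,t=tote(p); return np.r_[proj("top",T.apply(PT)+t)-top,proj("scene",T.apply(PS)+t)-sc].ravel()
r=least_squares(f,[550,0,-.75],x_scale=[10,10,.1]); p=r.x; print(p,r.fun.round(1))
json.dump(list(p),open("p.json","w"))
T,t=tote(p); print("spout",T.apply(PIV)+t,"lift",T.apply([130,90,70])+t)
for w,pos in(("y",85),("x",48)):
  for fl in(1,-1):
    g=grasp(w,fl,pos); out=[]
    for a,dz in((0,120),(0,0),(15,0),(30,0),(38,0)):
        q=inverse_kinematics(*tcp(p,g,a,40,dz)); out.append(None if q is None else np.round(q,2).tolist())
    print(w,fl,*out,sep="\n  ")
E
```

```text
[541.8504424   30.01517443  -0.77700643] [-0.9  0.1  0.2  0.6 -3.   1.7 -1.8 -0.8  0.2 -0.3 -2.8  1.2]
spout [386.05507679  56.9930182    0.        ] lift [697.64580801   3.03733066  70.        ]
y
  1
  [-0.45, 0.59, 0.51, 1.57, -0.32, 1.06, 0.93]
  [-0.36, 0.71, 0.36, 1.66, -0.32, 0.83, 0.93]
  [-0.45, 0.47, 0.37, 1.92, -0.22, 0.53, 0.84]
  [-0.64, 0.25, 0.47, 2.19, 0.13, 0.23, 0.46]
  [-0.91, 0.15, 0.68, 2.34, 1.1, 0.13, -0.53]
y
  -1
  [-0.76, 0.81, 1.15, 1.6, -0.77, 1.25, -1.82]
  [-0.75, 0.99, 1.14, 1.7, -0.99, 1.14, -1.66]
  [-0.9, 0.73, 1.15, 1.95, -0.99, 0.79, -1.6]
  [-1.12, 0.43, 1.17, 2.21, -1.01, 0.36, -1.55]
  [-0.4, 0.14, 0.1, 2.3, 1.26, 0.23, 2.45]
x
  1
  [-0.56, 0.69, 0.88, 1.58, -0.57, 1.14, -0.32]
  [-0.51, 0.82, 0.8, 1.68, -0.7, 0.95, -0.23]
  [-0.51, 0.51, 0.62, 1.93, -0.52, 0.57, -0.35]
  [-0.49, 0.24, 0.46, 2.18, -0.15, 0.22, -0.7]
  [-0.17, 0.13, 0.03, 2.3, 1.14, 0.14, -2.01]
x
  -1
  [-0.15, 0.56, 0.17, 1.54, -0.1, 1.05, 2.41]
  [-0.06, 0.69, 0.04, 1.63, -0.03, 0.82, 2.35]
  [-0.13, 0.46, 0.1, 1.9, -0.02, 0.53, 2.32]
  [-0.11, 0.24, 0.01, 2.16, 0.38, 0.25, 1.92]
  [-0.17, 0.13, 0.03, 2.3, 1.14, 0.14, 1.13]
```

The residuals reach 3 px, so I'll overlay the fitted model on the crops to check it.

```bash
cat > ov.py <<'E'
from h import *
def overlay(p,fn,s0="pics/scene0.png",t0="pics/top0.png"):
    T,t=tote(p); ims=[]
    for n,f,(x0,y0,x1,y1) in(("top",t0,(225,130,395,300)),("scene",s0,(255,145,415,265))):
        s=400/(x1-x0); im=cv2.resize(cv2.imread(f)[y0:y1,x0:x1],(400,int((y1-y0)*s)),interpolation=cv2.INTER_CUBIC)
        im=cv2.convertScaleAbs(im,alpha=1.6)
        for X,Y,z,c in((136,96,70,(0,0,255)),(126,86,70,(0,255,0)),(126,86,4,(255,0,0))):
            q=proj(n,T.apply([[X,Y,z],[-X,Y,z],[-X,-Y,z],[X,-Y,z]])+t)
            cv2.polylines(im,[np.int32(((q-[x0,y0]+.5)*s-.5)*16)],True,c,1,cv2.LINE_AA,4)
        ims.append(cv2.copyMakeBorder(im,0,400-im.shape[0],0,0,cv2.BORDER_CONSTANT))
    cv2.imwrite(fn,np.hstack(ims))
E
python3 - <<'E'
from ov import *
import json
overlay(json.load(open("p.json")),"pics/ov1.png")
E
```

```text
(no output)
```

View pics/ov1.png

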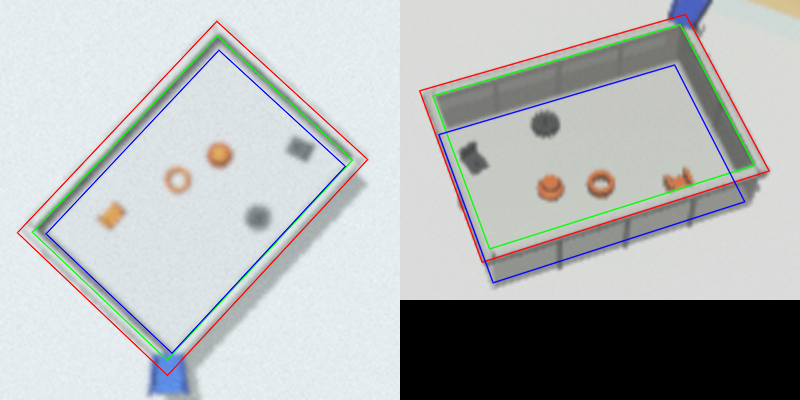

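The overlay fits within about 2–3 mm, which the jaws will take up. I'll grasp the +y rim near the lift corner.

```bash
python3 - <<'E'
from h import *
import json
p=json.load(open("p.json")); g=grasp("y",1,85)
move_pose(*tcp(p,g,0,40,110)); print(get_obs()["time"])
servo_line(tcp(p,g)[0],vel=100)
o=get_obs(); print(o["time"],o["ft_force"])
close(70)
o=get_obs(); print(o["time"],o["ft_force"],o["moment"],o["grip_width"],o["gripper_force"],o["eef_pos"]-tcp(p,g)[0])
E
```

```text
2.675
3.925 [-0.26333668  0.15549398 -0.07051856]
4.6083 [-0.66243881  1.55182739  2.61379651] [ 0.01508357  0.10530547 -0.14798313] 8.374959508471616 68.70235204696655 [0.22893488 0.14053416 0.27016567]
```

```bash
cat > tilt.py <<'E'
from h import *
import json
p=json.load(open("p.json")); g=grasp("y",1,85)
def go(angs,vel=40,dirn=40,dz=0):
    for a in angs:
        P,M=tcp(p,g,a,dirn,dz); servo_line(P,M,vel); o=get_obs()
        print(a,round(o["time"],2),o["ft_force"].round(1),o["moment"].round(2),round(o["gripper_force"],0),round(o["grip_width"],1))
E
python3 - <<'E'
from tilt import *
go([2,4,6,8,10,12])
cv2.imwrite("pics/a.png",np.hstack([cv2.resize(snapshot("top")[90:330,160:480],(400,300)),cv2.resize(snapshot("scene")[60:300,220:540],(400,300))])[:,:,::-1])
E
```

```text
2 5.01 [ 0.6  0.2 -0.4] [ 0.1  -0.17 -0.06] 68.0 8.7
4 5.41 [ 1.8 -0.5 -1. ] [ 0.12 -0.07 -0.06] 68.0 8.7
6 5.81 [ 0.3  0.8 -1.7] [ 0.07 -0.04 -0.01] 68.0 8.8
8 6.21 [ 0.7 -0.4 -2.1] [ 0.07  0.1  -0.02] 68.0 8.2
10 6.61 [ 0.4  0.4 -1.7] [ 0.09  0.22 -0.01] 68.0 8.4
12 7.01 [-0.2 -1.  -1.8] [0.1  0.39 0.05] 68.0 8.8
```

View pics/a.png

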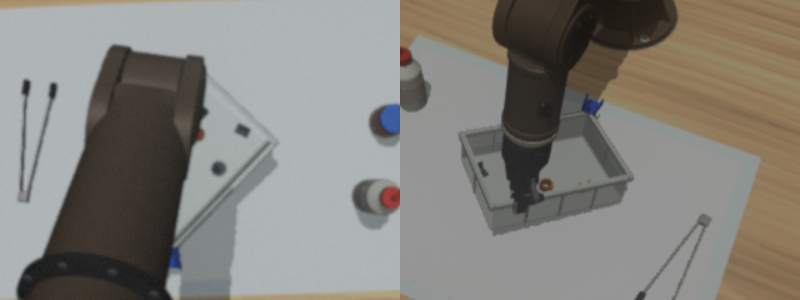

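The tote is held and tipping. Its spout corner is on the bench near (590,110) in the scene half, and the prints haven't moved yet. I'll continue.

```bash
python3 - <<'E'
from tilt import *
go(range(14,30,2),30)
pause(1.0)
o=get_obs(); print(o["time"],o["joint_pos"].round(2),o["ft_force"].round(1))
cv2.imwrite("pics/b.png",np.hstack([cv2.resize(snapshot("top")[130:330,200:420],(400,364)),cv2.resize(snapshot("scene")[100:263,260:440],(400,364),interpolation=cv2.INTER_CUBIC)])[:,:,::-1])
E
```

```text
14 7.59 [-0.4  0.5 -3.1] [ 0.08  0.5  -0.04] 68.0 9.3
16 8.07 [-1.   0.1 -2.1] [0.14 0.62 0.03] 68.0 8.6
18 8.56 [-1.3  0.8 -2.3] [ 0.13  0.62 -0.01] 68.0 9.0
20 9.04 [-0.1 -0.8 -2.2] [0.13 0.59 0.02] 68.0 8.6
22 9.53 [-0.4  0.5 -2.8] [ 0.13  0.58 -0.02] 68.0 8.7
24 10.01 [-1.   0.3 -2.3] [ 0.08  0.65 -0.03] 68.0 8.5
26 10.49 [-0.9  0.7 -2.6] [0.08 0.66 0.05] 68.0 8.8
28 10.97 [-0.2 -0.7 -2.8] [0.12 0.66 0.04] 68.0 8.5
11.975 [-0.75  0.3   0.64  2.16 -0.24  0.26  0.83] [-0.3 -0.8 -1.8]
```

View pics/b.png

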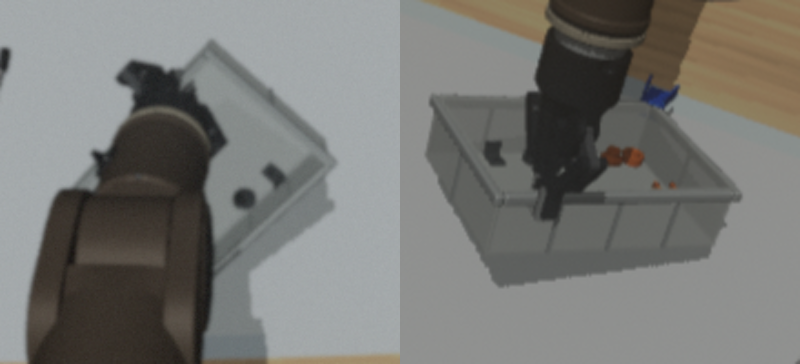

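The bracket and gear, at (272,175) and (245,198) in the left half, seem to be hanging back. I'll compare the tote's real tilt with the commanded one.

```bash
python3 - <<'E'
from tilt import *
kt=lambda u,v:(200+(u+.5)*.55-.5,130+(v+.5)*200/364-.5); ks=lambda u,v:(260+(u-400+.5)*.45-.5,100+(v+.5)*163/364-.5)
top=np.array([kt(210,40),kt(336,160)]); PT=np.array([[136,96,70],[136,-96,70.]])
sc=np.array([ks(431,97),ks(741,197),ks(500,203),ks(500,286),ks(711,258)]); PS=np.array([[136,-96,70],[-136,96,70],[136,96,70],[130,90,0],[-130,90,0.]])
def f(x):
    T=R.from_rotvec(x[3:]); return np.r_[proj("top",T.apply(PT)+x[:3])-top,proj("scene",T.apply(PS)+x[:3])-sc].ravel()
for a in(28,):
    T,t=tote(p,a); x0=np.r_[t,T.as_rotvec()]; print("res at commanded",f(x0).round(1))
r=least_squares(f,x0,x_scale=[10,10,10,.1,.1,.1]); T=R.from_rotvec(r.x[3:]); print(r.fun.round(1))
Z=T.as_matrix()[:,2]; print("tilt",np.degrees(np.arccos(Z[2])),"downhill dir in tote",np.degrees(np.arctan2(*(T.inv().apply([0,0,-1]))[[1,0]])),"commanded tilt euler",T.as_euler('ZYX',degrees=True),tote(p,28)[0].as_euler('ZYX',degrees=True))
for P in(PIV,[130,90,70],[130,-90,0],[-130,90,0]): print(P,(T.apply(P)+r.x[:3]).round(0),(tote(p,28)[0].apply(P)+tote(p,28)[1]).round(0))
# prints seen on floor
E
```

```text
res at commanded [ -2.6   6.1   0.3   3.7  -1.1  -1.9   0.9  -1.2  -2.1  -2.4  -7.9 -12.9
   0.5  -4.5]
[-5.1  3.1 -1.8 -0.4 -1.5  3.   1.   1.3 -1.5  4.  -6.9 -7.2  1.  -2.3]
tilt 26.6070373176086 downhill dir in tote -140.33509721108967 commanded tilt euler [-46.78535367 -20.1674706   17.73079812] [-48.06059952 -21.07784825  18.86920891]
[-130.  -90.    0.] [388.  58.  -3.] [386.  57.   0.]
[130, 90, 70] [636.  13. 201.] [628.   9. 210.]
[130, -90, 0] [ 555. -120.   87.] [ 548. -123.   94.]
[-130, 90, 0] [500. 189.  48.] [499. 186.  54.]
```

Tilt is real, about 27°. Next I'll locate the prints in the tote frame.

```bash
cat >> tilt.py <<'E'
def floorpt(n,uv,a,h=10,dirn=40):
    T,t=tote(p,a,dirn)
    f=lambda s:(proj(n,T.apply([[s[0],s[1],h]])+t)[0]-uv)
    return least_squares(f,[0,0],x_scale=10).x.round(0)
E
python3 - <<'E'
from tilt import *
kt=lambda u,v:(200+(u+.5)*.55-.5,130+(v+.5)*200/364-.5); ks=lambda u,v:(260+(u-400+.5)*.45-.5,100+(v+.5)*163/364-.5)
k0=lambda u,v:((u+.5)/3.4-.5+225,(v+.5)/3.4-.5+130)
for n,uv in dict(gear=(374,315),bracket=(435,215),knob=(318,223),bush=(257,260),clip=(161,311)).items(): print("start",n,floorpt("top",k0(*uv),0))
for n,uv in dict(gear=(245,198),bracket=(272,175)).items(): print(n,floorpt("top",kt(*uv),28))
for n,uv in dict(k1=(613,155),k2=(634,157),cl=(663,184),bracket=(494,152)).items(): print(n,floorpt("scene",ks(*uv),28))
E
```

```text
start gear [ 30. -58.]
start bracket [108. -42.]
start knob [50. 12.]
start bush [ 3. 26.]
start clip [-68.  50.]
gear [ 16. -71.]
bracket [ 60. -73.]
k1 [-92. -77.]
k2 [-117.  -73.]
cl [-125.  -16.]
bracket [ 54. -81.]
```

The knob, bushing and clip have gathered. The gear (x=16) and bracket (x≈57) hang along the −y wall. I'll rock the tilt direction more towards −x.

```bash
python3 - <<'E'
from tilt import *
for a,d in((28,30),(28,20),(30,20),(32,20),(30,12),(32,30),(34,35)):
    q=inverse_kinematics(*tcp(p,g,a,d)); print(a,d,None if q is None else q.round(2))
for d in(34,28,22,16): go([28],30,d)
go([30,31],30,16); pause(.5)
o=get_obs(); print(o["time"],o["joint_pos"].round(2),o["ft_force"].round(1))
cv2.imwrite("pics/c.png",np.hstack([cv2.resize(snapshot("top")[130:330,200:420],(400,364)),cv2.resize(snapshot("scene")[100:263,260:440],(400,364),interpolation=cv2.INTER_CUBIC)])[:,:,::-1])
E
```

```text
28 30 [-0.94  0.37  0.81  2.14 -0.15  0.3   0.7 ]
28 20 [-1.04  0.44  0.89  2.1  -0.09  0.36  0.6 ]
30 20 [-1.11  0.44  0.94  2.13 -0.04  0.33  0.55]
32 20 [-1.18  0.43  1.    2.16  0.    0.3   0.49]
30 12 [-1.12  0.5   0.94  2.08 -0.    0.4   0.48]
32 30 [-1.11  0.34  0.95  2.21 -0.07  0.23  0.6 ]
34 35 [-1.12  0.28  0.97  2.26 -0.07  0.16  0.63]
28 12.42 [ 1.3 -0.5 -2.8] [ 0.1   0.55 -0.  ] 68.0 8.5
28 12.77 [ 0.1  0.5 -1.5] [0.21 0.44 0.03] 68.0 8.2
28 13.14 [ 1.  -0.4 -1.7] [0.31 0.34 0.01] 68.0 8.7
28 13.54 [ 1.4 -0.3 -1.3] [0.36 0.27 0.07] 68.0 8.5
30 13.99 [ 1.6  0.4 -0.3] [0.34 0.32 0.06] 68.0 8.6
31 14.29 [ 1.7 -0.4 -1.5] [0.4  0.43 0.05] 68.0 8.6
14.7917 [-1.18  0.49  1.01  2.12 -0.08  0.35  0.56] [ 1.6  0.4 -1.3]
```

View pics/c.png

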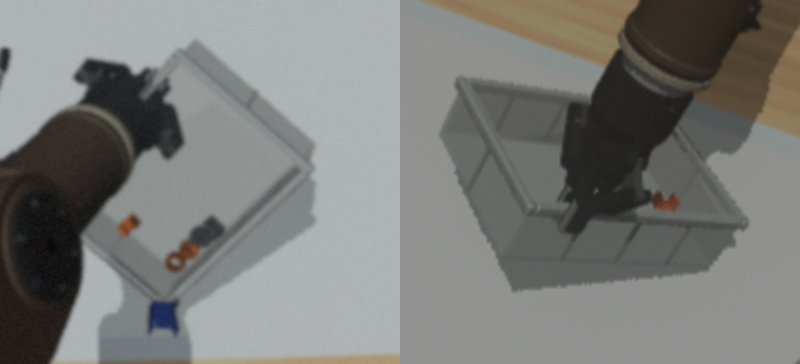

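In the top half, the bushing (175,261), knob (190,250), gear (203,237) and bracket (214,227) now sit near the corner along the −y wall. The clip (128,225) lies by the −x wall. I'll compute their distances.

```bash
python3 - <<'E'
from tilt import *
kt=lambda u,v:(200+(u+.5)*.55-.5,130+(v+.5)*200/364-.5)
for n,uv in dict(bush=(175,261),knob=(190,250),gear=(203,238),bracket=(212,228),clip=(128,225)).items():
    s=floorpt("top",kt(*uv),31,12,16); print(n,s,np.hypot(*(s-[-126,-86])).round(0))
E
```

```text
bush [-105.  -70.] 26.0
knob [-78. -74.] 49.0
gear [-52. -74.] 75.0
bracket [-33. -73.] 94.0
clip [-110.    3.] 90.0
```

All are within 110 mm, but I want more margin. One more rock each way: towards −y for the clip, then back to settle.

```bash
python3 - <<'E'
from tilt import *
go([30],30,16)
for a,d in((29,24),(28,32),(28,40),(27,48),(27,56)): go([a],40,d)
pause(.8)
for a,d in((27,48),(28,40),(28,32),(29,24),(31,18),(32,18)): go([a],40,d)
pause(.6)
go([31],30,20); go([30],30,25); pause(.8)
o=get_obs(); print(o["time"],o["joint_pos"].round(2),o["ft_force"].round(1))
cv2.imwrite("pics/d.png",np.hstack([cv2.resize(snapshot("top")[130:330,200:420],(400,364)),cv2.resize(snapshot("scene")[100:263,260:440],(400,364),interpolation=cv2.INTER_CUBIC)])[:,:,::-1])
E
```

```text
30 15.19 [ 0.8 -0.4 -1.7] [0.33 0.45 0.04] 68.0 8.5
29 15.56 [ 0.3  0.1 -2.5] [0.21 0.51 0.04] 68.0 8.8
28 15.91 [ 0.3 -0.1 -2.2] [0.18 0.54 0.05] 68.0 8.6
28 16.26 [ 0.9 -0.2 -1.3] [0.05 0.53 0.02] 68.0 8.3
27 16.67 [ 0.1 -0.5 -2.6] [-0.01  0.44  0.02] 68.0 8.4
27 17.06 [ 1.1  0.2 -1.8] [-0.14  0.46 -0.02] 68.0 8.5
27 18.24 [ 1.3 -0.4 -1.7] [-0.18  0.52  0.04] 68.0 8.8
28 18.64 [ 0.4 -0.3 -0.7] [-0.05  0.46 -0.02] 68.0 8.8
28 18.99 [ 1.8 -0.5 -0.9] [0.06 0.29 0.07] 68.0 8.8
29 19.34 [ 1.  -0.7  0. ] [0.15 0.17 0.09] 68.0 8.5
31 19.69 [ 1.7 -0.9 -2. ] [0.22 0.26 0.1 ] 68.0 8.7
32 19.96 [ 0.7 -0.7 -1.6] [0.24 0.54 0.1 ] 68.0 8.7
31 20.83 [ 0.7 -0.2 -1.5] [0.31 0.62 0.02] 68.0 8.7
30 21.17 [ 0.2  0.5 -2.1] [0.2  0.52 0.08] 68.0 8.8
21.9667 [-1.08  0.39  0.92  2.15 -0.07  0.3   0.59] [ 0.4 -0.3 -1.7]
```

View pics/d.png

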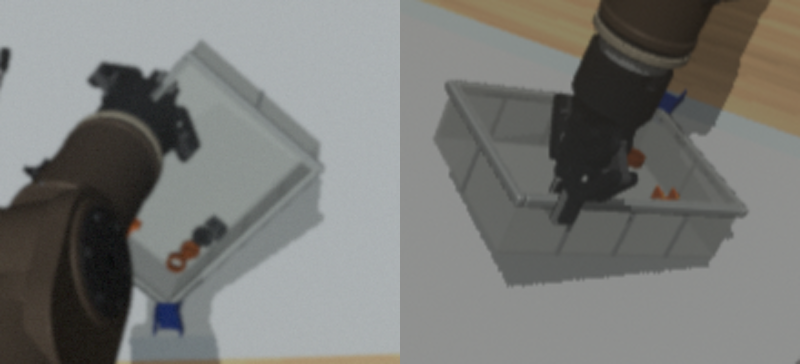

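In the top half the row is unchanged (bushing (176,261), bracket (216,227)). The clip is still by the −x wall, at (133,226) in the top half and (665,193) in the scene half.

```bash
python3 - <<'E'
from tilt import *
kt=lambda u,v:(200+(u+.5)*.55-.5,130+(v+.5)*200/364-.5); ks=lambda u,v:(260+(u-400+.5)*.45-.5,100+(v+.5)*163/364-.5)
for n,c,uv in(("bush","top",kt(176,261)),("knob","top",kt(190,249)),("gear","top",kt(203,238)),("bracket","top",kt(215,228)),("clip","top",kt(133,225)),("clip","scene",ks(665,194)),("bushorknob","scene",ks(636,159))):
    s=floorpt(c,uv,30,11,25); print(n,s,np.hypot(*(s-[-126,-86])).round(0))
T,t=tote(p,30,25);print(proj("top",T.apply([[136,96,70],[136,-96,70]])+t), kt(203,40),kt(322,168))
for a,d in((33,60),(34,60),(32,70),(30,70),(34,45)):
    q=inverse_kinematics(*tcp(p,g,a,d)); print(a,d,None if q is None else q.round(2))
E
```

```text
bush [-106.  -70.] 26.0
knob [-79. -71.] 49.0
gear [-55. -72.] 72.0
bracket [-34. -74.] 93.0
clip [-105.    1.] 89.0
clip [-120.   -6.] 80.0
bushorknob [-115.  -69.] 20.0
[[301.58260606 159.05475929]
 [377.36101058 224.78338484]] (311.425, 151.75274725274724) (376.875, 222.08241758241758)
33 60 [ 0.05  0.24 -0.11  2.19 -0.58  0.17  1.29]
34 60 [ 0.13  0.23 -0.2   2.2  -0.56  0.15  1.28]
32 70 [ 0.04  0.3   0.01  2.14 -0.94  0.32  1.69]
30 70 [ 0.04  0.32 -0.01  2.11 -0.78  0.33  1.52]
34 45 [-0.73  0.2   0.6   2.27 -0.15  0.12  0.77]
```

All five prints are 26–93 mm from the spout corner, under the 110 mm limit. The wrist carries only about half the tote's weight, so the corner rests on the bench, and everything is still. Handing in.

```bash
python3 -c "
from bench import *
pause(.3);o=get_obs();print(o['time'],o['gripper_force'],o['ft_force']);print(close_job())"
```

```text
22.3667 68.38331580162048 [ 0.74805625  0.99620886 -0.66800635]
the job is handed in; nothing more can be done
None
```

I handed the job in at 22.4 s with the tote held tipped at about 30°, its spout corner on the bench and all five prints an estimated 26–93 mm from that corner (limit 110 mm); the bracket and clip are the farthest out, nothing spilled, the arm kept clear of the wash bottle, tongs and jar, and no verdict was returned.

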